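Rock the pendulum angle gauge to its index and hold it for the tilt logger

TASK

Press the green start button on the white tilt logger fully down and let it come back up. Then, with the fingertips, rock the pendulum angle gauge on its cross bar until its freely swinging pointer settles on the red index tab, and finish still holding it there: the gauge stays seated on the bar, the pointer hangs untouched, and the program ends while the fingers keep the gauge in place. Leave everything else on the table alone.

Things in the scene. Friction and masses are not known exactly. Their poses are not given: they have to be found in the camera images.
- start_button (a joint): green round spring button, 28 mm wide, on top of the white tilt logger box (90x80x36 mm, fixed). 0 = up, 0.006 m = fully down (about 5 N); springs back
- start_button_top (a point): centre of the green button's top face; it is pressed straight down; nothing near it on the logger is higher
- stud_block: fixed aluminium block, base plate 100x300x12 mm (x, y, z). Origin under the plate's centre, z up, own y along its long side (robot's left at yaw 0). A 20 mm steel cross bar along own x, axis 70 mm up, between two cheeks 83 mm high, carries the gauge; two rubber-capped posts 125 mm either side of the bar, top at 53 mm, stop the gauge at about 0.24 rad either way
- stud_axis (a point): middle of the cross bar, on its axis, fixed in the stud block; the gauge rocks about this bar
- gauge: loose angle gauge, 0.4 to 0.85 kg, V notch on the cross bar. Origin on the bar's axis; own x along the bar, own y along its grey beam (36 wide, 320 long, 10 thick, top 26 mm above origin). The brass weight on the +y end holds that end down on its stop. White dial (64 wide, to 130 mm above origin) mid-beam, faces -x. Pressing the -y end down with 1 to 4 N rocks it steadily; let go, it falls back
- press_pad (a point): centre of the top of the blue press pad (34 mm round, fixed to the beam), 142 mm from the bar on gauge -y, 30 mm above the gauge origin
- pointer (a joint): black pendulum pointer, 68 mm long, pivoted 116 mm above the gauge origin on the dial's front, always hanging plumb (swings settle within about a second). Value in rad relative to the dial = the gauge's tilt: 0 with the beam level, negative with the weighted end down (about -0.24 at the start), growing as the press pad goes down
- index (a joint): red index tab (10 mm wide) at the foot of the dial, clamped at a different place each time: the pointer reading asked for, in rad, same zero and sense as the pointer (-0.12 to 0.14); it does not move on the dial
- pointer_tip (a point): lower tip of the pointer, 68 mm from its pivot
- index_tip (a point): point on the dial where the pointer tip is when it is exactly on the index tab, 68 mm from the same pivot
- timer: bystander: small white timer, 62x68x19 mm, loose; origin at the centre of its underside
- tip_box: bystander: yellow tip box with clear lid, 93x119x77 mm, loose; origin at the centre of its underside

How it is judged:
By the outcome, as a careful person would: the job done as asked, in the order asked, and still so for the second after the job is handed in, while the arm keeps its last pose, push and grip.
It also fails if it takes over 45 s, if anything falls off the work surface, if the arm or the gripper's body presses on something with over 40 N, if the wrist force passes 120 N, or if a joint passes its speed limit or range.

ROBOT

A 7-joint arm with a two-finger parallel gripper is mounted at the origin on a cart in front of the work surface, level with it; the furniture and walls round the work are solid. World frame = base frame: x ahead of the robot, y to its left, z up, the work surface at z = 0. Lengths are in m, angles in rad, forces in N, time in s.
With the tool pointing down it reaches from about 0.4 to 0.85 m from the base axis. Payload 4.4 kg.
Tool frame: the origin (TCP) lies midway between the tips of the shut fingers; the grasp point (between the pads) lies manip.grasp_offset behind it (manip.grasp_offset is the distance from the TCP to the grasp point, in m); z points along the fingers, y is the line along which they close (so a half turn about z gives the same grasp; the last joint's range is limited). The gripper opens to 94 mm and grips with 3 to 60 N. Pads are 16 mm wide; open, the fingers measure 119 mm over their backs; the gripper's body (75 mm by 177 mm) begins 78 mm behind the grasp point.
Start: joints at [-1.247, 0.628, 0.038, 1.517, -0.027, 0.996, -0.02], TCP at [0.247, 0.601, 0.205] pointing down, gripper open.
Joint ranges: [-3.06, 3.06], [-0.37, 2.12], [-1.25, 1.32], [0.18, 2.47], [-1.1, 4.24], [0.23, 1.98], [-2.94, 2.94]. Speed limits (rad/s): [2.57, 2.57, 3.14, 3.14, 3.14, 3.14, 3.14].

INTERFACE

Orientations are given as a unit quaternion [w, x, y, z].
In Python, from rig import manip gives the robot as it stands. Calls block until the motion is done:
- manip.move_pose(position, orientation): joint-space move of the TCP to a pose.
- manip.movel(position, rot=None, max_speed=0.15): straight line of the TCP; rot=None keeps the orientation; max_speed is the mean speed in m/s.
- manip.move_joints(angles): joint-space move.
- manip.command_gripper(opening, force=None): finger opening in m; force is the grip in N (None keeps the last); returns when the fingers have stopped.
- manip.pause(seconds).
- manip.solve_ik(position, orientation): joint angles nearest the present ones, or None.
- manip.read_camera(name): name is "side" or "top"; returns the picture (384x512x3 uint8, red, green, blue); there is no depth.
- manip.calibration(name): a dict with "camera_matrix" (3x3 intrinsics, pixels), "k1" (the pictures are not rectified: a ray, as slopes to the right and down, at radius r is drawn at 1 + k1 r^2 times it, then the intrinsics apply), "origin" and "orientation" of the camera in the world. Camera axes: x right, y up, looking along -z (the intrinsics and any distortion apply to the point x, -y, -z); pixel columns grow to the right and rows downward; lengths in m; the calibration is good to about 2 mm. A picture is of the moment at which its call begins. calibration takes no time and is no camera call.
A pose or a line that the arm cannot do raises manip.Unreachable and nothing moves.
- manip.job_done(): hands the job in; it is judged then, once.
Readings, each from a call of its own:
- manip.current_time_s(): time.
- manip.current_q(): joint angles.
- manip.current_qvel(): joint speeds.
- manip.current_effort(): joint torques, N m.
- manip.current_tool_pos(): TCP position.
- manip.current_ee_rot(): TCP orientation.
- manip.current_contact_force(): force on the tool from outside, world axes, zero at the start.
- manip.current_ft_torque(): the same for the moment, N m.
- manip.current_width(): finger opening in m.
- manip.current_grip_force(): force on a finger pad.
Only numpy, scipy, OpenCV 4.12 (cv2) and the standard library are available. Lean on these libraries where they do the work, as an engineer would, in place of code of your own. Each camera call takes 0.05 s, during which the arm holds its last target. There are 200 camera calls.

## Working session

There is one attempt and no reset: what is moved stays moved. The work goes in short steps, each a Python script; the robot and the scene stay as the last script left them, time stands still between calls to the robot, and variables do not carry over. Pictures are saved under pics/ and viewed, at most 10 in all, crops included, and the job is handed in when it is done.

```bash
mkdir -p pics; python3 - <<'E'
from rig import manip
import cv2
for n in("side","top"):
    im=manip.read_camera(n); cv2.imwrite(f"pics/{n}0.png",cv2.resize(im[:,:,::-1],(800,600),interpolation=cv2.INTER_CUBIC)); cv2.imwrite(f"pics/{n}0raw.png",im[:,:,::-1])
    print(n,manip.calibration(n))
print(manip.current_time_s(),manip.grasp_offset,manip.current_ee_rot(),manip.current_width())
E
```

```text
side {'camera_matrix': array([[408.66516745,   0.        , 256.46773742],
       [  0.        , 408.66516745, 193.98535978],
       [  0.        ,   0.        ,   1.        ]]), 'k1': -0.11832563370134984, 'origin': array([ 0.02249814, -0.76261979,  0.60028924]), 'orientation': array([ 0.81517369,  0.49663254, -0.15913916, -0.25203712])}
top {'camera_matrix': array([[385.58274214,   0.        , 256.38100146],
       [  0.        , 385.58274214, 199.02217647],
       [  0.        ,   0.        ,   1.        ]]), 'k1': -0.06626975163519735, 'origin': array([ 0.43571525, -0.02507868,  1.17915925]), 'orientation': array([ 0.70940995,  0.04368591, -0.04890925, -0.70173851])}
0.1 0.0188 [-1.50643440e-04  1.93675180e-01  9.81065342e-01 -8.34738639e-04] 0.09395411650431335
```

View pics/side0.png

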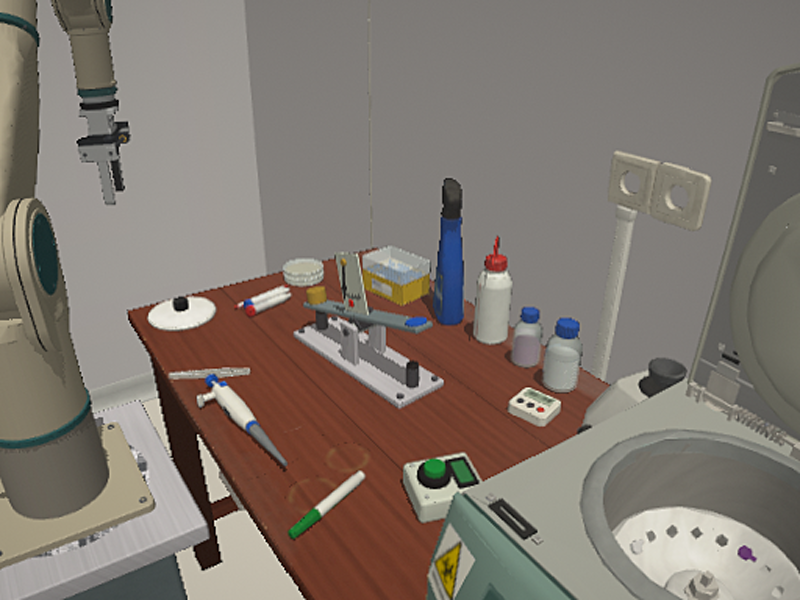

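View pics/top0.png

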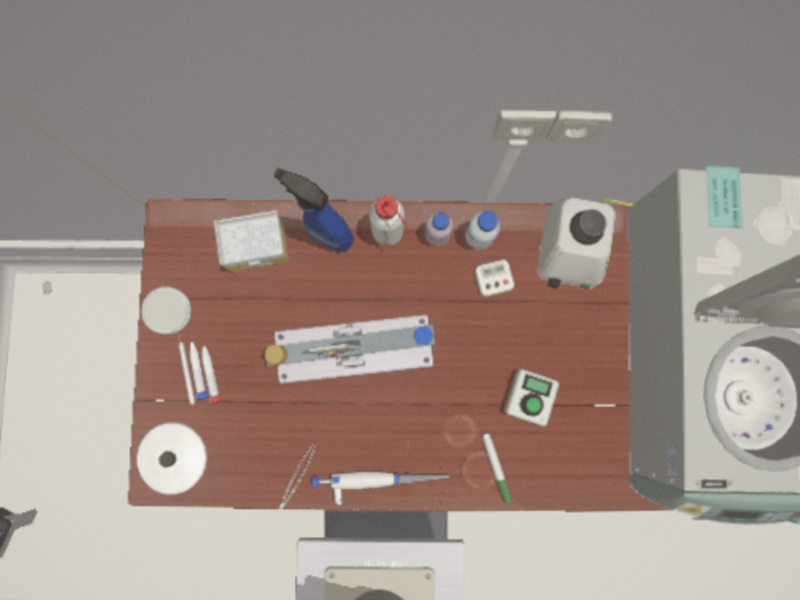

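The side view shows the button at about (433,467), the pad at (417,322) and the dial at (350,280). In the top view the button is at (533,405), the pad at (424,336) and the brass weight at (275,354). Next I'll triangulate these and enlarge the dial.

```bash
cat > h.py <<'E'
import numpy as np, cv2
from scipy.spatial.transform import Rotation as R
from scipy.optimize import least_squares
from rig import manip
C={n:manip.calibration(n) for n in("side","top")}
def rot(c): return R.from_quat(np.roll(c["orientation"],-1)).as_matrix()
def proj(n,P):
    c=C[n]; p=(np.atleast_2d(P)-c["origin"])@rot(c); s=np.c_[p[:,0],-p[:,1]]/-p[:,2:]
    s*=1+c["k1"]*(s**2).sum(1,keepdims=True); K=c["camera_matrix"]
    return s*[K[0,0],K[1,1]]+K[:2,2]
def tri(ps,pt,x0=(.55,0,.08)):
    r=least_squares(lambda P:np.r_[proj("side",P)[0]-ps,proj("top",P)[0]-pt],x0); return r.x,np.abs(r.fun).max()
def blob(im,hsv_lo,hsv_hi,box):
    x0,y0,x1,y1=box; h=cv2.cvtColor(im[y0:y1,x0:x1],cv2.COLOR_RGB2HSV)
    m=cv2.inRange(h,hsv_lo,hsv_hi); ys,xs=np.nonzero(m); return np.array([xs.mean()+x0,ys.mean()+y0]),len(xs)
E
python3 - <<'E'
from h import *
im={n:cv2.imread(f"pics/{n}0raw.png")[:,:,::-1].copy() for n in("side","top")}
G=((45,90,50),(80,255,255)); B=((100,130,60),(125,255,255))
def t(name,rng,bs,bt):
    s=blob(im["side"],*rng,bs);p=blob(im["top"],*rng,bt);print(name,s,p,tri(s[0],p[0]))
t("button",G,(264,288,288,312),(328,250,352,268))
t("pad",B,(255,198,280,214),(260,205,282,224))
t("brass",((10,90,60),(28,255,255)),(194,182,210,197),(166,218,186,236))
for n,b in(("side",(190,155,290,230)),("top",(165,195,285,245))):
    x0,y0,x1,y1=b; cv2.imwrite(f"pics/crop_{n}.png",cv2.resize(im[n][y0:y1,x0:x1,::-1],None,fx=8 if n=="side" else 6,fy=8 if n=="side" else 6,interpolation=cv2.INTER_NEAREST))
E
```

```text
button (array([277.62585034, 299.57823129]), 147) (array([341.        , 258.88059701]), 67) (array([ 0.41202728, -0.28142035,  0.04986368]), np.float64(0.18397335424714356))
pad (array([266.296875, 205.375   ]), 64) (array([270.43820225, 214.49438202]), 89) (array([ 0.53306378, -0.07175431,  0.12970101]), np.float64(0.45104792291942886))
brass (array([202.07913669, 188.38129496]), 139) (array([175.47297297, 226.37837838]), 148) (array([0.50033396, 0.19871496, 0.07268102]), np.float64(0.2560170856892796))
```

View pics/crop_side.png

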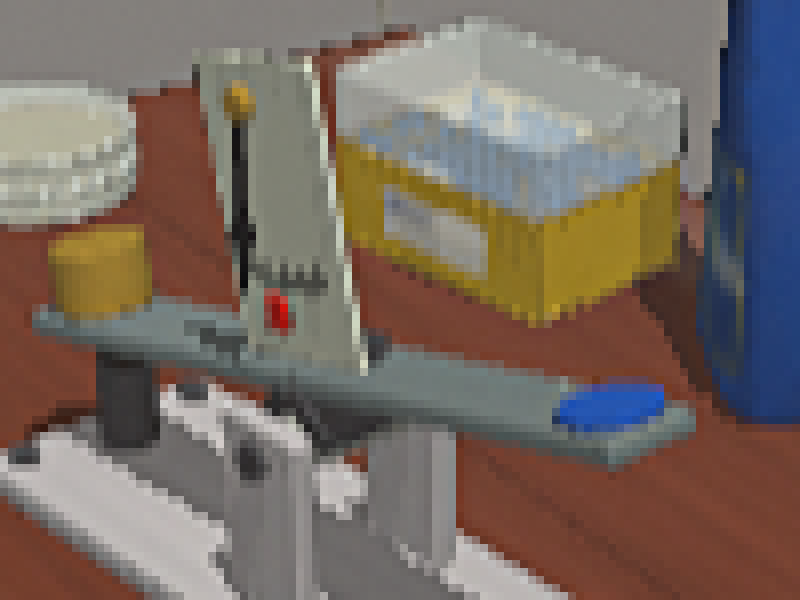

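View pics/crop_top.png

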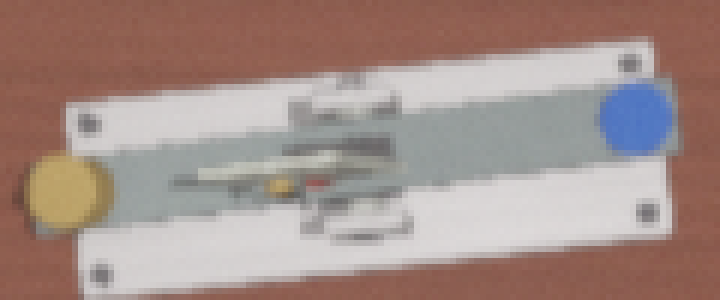

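The crop shows the pointer hanging from its pivot at (240,102) to about (244,290), with the red tab to its right at (278,313). First I'll do the button, descending by force.

```bash
cat >> h.py <<'E'
def down(psi,flip=1):
    y=flip*np.array([np.cos(psi),np.sin(psi),0]); z=np.array([0,0,-1.]); return np.roll(R.from_matrix(np.c_[np.cross(y,z),y,z]).as_quat(),1)
def fz(): return manip.current_contact_force()[2]
E
python3 - <<'E'
from h import *
manip.command_gripper(0.0,20)
p=manip.current_tool_pos(); print(manip.current_time_s(),manip.current_width())
for f in(1,-1):
    for P in((.412,-.2815,.2),(.533,-.072,.2),(.45,.0,.4)): print(f,P,manip.solve_ik(P,down(.12,f)))
q=min((down(.12,f) for f in(1,-1)),key=lambda o:np.abs(np.array(manip.solve_ik((.412,-.2815,.3),o))[6]))
manip.movel([p[0],p[1],.36]); manip.move_pose((.40,-.2815,.36),q); manip.movel((.412,-.2815,.075),max_speed=.25)
print(manip.current_time_s(),manip.current_tool_pos(),fz())
z=.066
while z>.035:
    manip.movel((.412,-.2815,z),max_speed=.05); f=fz(); print(round(z,4),manip.current_tool_pos()[2].round(4),f.round(2),round(manip.current_time_s(),2))
    if f>9: break
    z-=.002
manip.pause(.3)
print(fz(),manip.current_tool_pos())
manip.movel((.412,-.2815,.08)); manip.pause(.2); print(fz(),manip.current_time_s())
E
```

```text
1.5167 0.0006147586230245647
1 (0.412, -0.2815, 0.2) [ 0.02426692  0.52538131  0.77436928  1.95074529 -0.48194689  0.85817537
  1.17611868]
1 (0.533, -0.072, 0.2) [-0.19557119  0.50329675  0.41285814  1.84577677 -0.26148669  0.84590932
  0.4664329 ]
1 (0.45, 0.0, 0.4) [-0.57025825  0.1713876   0.61601572  1.73209896 -0.10333654  1.27066612
  0.18946499]
-1 (0.412, -0.2815, 0.2) [-0.15327056  0.68409665  1.14640163  1.9545852  -0.74760462  1.01044853
 -1.67409286]
-1 (0.533, -0.072, 0.2) [-0.58001327  0.74504936  1.14552694  1.85534037 -0.77787973  1.076037
 -2.14552085]
-1 (0.45, 0.0, 0.4) [-0.93644075  0.27354672  1.15217907  1.73847948 -0.25915591  1.29847578
 -2.74891715]
7.125 [ 0.41251702 -0.28201476  0.07582828] 0.13880426532467738
0.066 0.066 -0.17 7.46
0.064 0.064 -0.78 7.71
0.062 0.0619 1.11 7.96
0.06 0.0599 0.62 8.21
0.058 0.0581 0.92 8.46
0.056 0.0561 1.74 8.71
0.054 0.0541 3.54 8.96
0.052 0.0523 6.59 9.21
0.05 0.0518 25.06 9.46
24.793604782816665 [ 0.41223499 -0.28176614  0.05185202]
-0.08949741340761164 10.3083
```

```bash
cat >> h.py <<'E'
A=np.array([.5174,.0581,.07]); PSI=.12
def G(t): return R.from_euler("z",PSI)*R.from_euler("x",t)   # gauge frame in world
def pose(t,dz=0.):
    o=R.from_quat(np.roll(down(PSI),-1)); o=R.from_euler("z",PSI)*R.from_euler("x",t)*R.from_euler("z",-PSI)*o
    return A+G(t).apply([0,-.142,.030+dz]), np.roll(o.as_quat(),1)
def go(t,dz=0.,v=.05):
    p,o=pose(t,dz); manip.movel(p,o,max_speed=v)
def snap(name):
    ims=[manip.read_camera("side") for _ in range(3)]; m=np.mean(ims,0).astype(np.uint8)
    cv2.imwrite(f"pics/{name}.png",m[:,:,::-1]); return m
E
python3 - <<'E'
from h import *
p,o=pose(-.2,.10)
print(manip.solve_ik(p,o),[manip.solve_ik(*pose(t)) is not None for t in(-.24,0,.14)])
manip.movel((.412,-.2815,.24),max_speed=.3); manip.move_pose(p,o); go(-.24,.012,.12)
print(manip.current_time_s(),fz(),manip.current_tool_pos())
f0=manip.current_contact_force(); d=.010
while d>-.01:
    go(-.24,d,.05); f=manip.current_contact_force(); print(round(d,4),(f-f0).round(2))
    if f[2]-f0[2]>1: break
    d-=.002
for t in(-.12,0.):
    go(t,0,.06); manip.pause(1.2); snap(f"t{int(100*t)}")
    print(t,manip.current_time_s(),(manip.current_contact_force()-f0).round(2),manip.current_tool_pos()-pose(t)[0])
im=snap("t0"); x0,y0,x1,y1=190,150,290,225
a=[cv2.resize(cv2.imread(f"pics/{n}.png")[155:205,200:280],None,fx=8,fy=8,interpolation=cv2.INTER_NEAREST)[:,:400] for n in("t-12","t0")]
a=[cv2.resize(cv2.imread(f"pics/{n}.png")[150:215,205:255],None,fx=8,fy=8,interpolation=cv2.INTER_NEAREST) for n in("t-12","t0")]
cv2.imwrite("pics/cmp.png",np.hstack(a))
E
```

```text
[-0.68445443  0.58872176  0.93427734  1.87153594 -0.35732777  0.86762046
  0.49615136] [True, True, True]
12.8417 0.052760671276311594 [ 0.53313208 -0.06963749  0.14515286]
0.01 [ 0.17 -0.53 -0.28]
0.008 [ 0.49 -0.18 -0.02]
0.006 [ 0.28 -0.52  0.89]
0.004 [ 0.36 -0.46 -1.09]
0.002 [-0.18 -0.5   0.13]
0.0 [-0.39 -0.03  2.19]
-0.12 16.1333 [0.06 1.53 1.58] [-7.43913687e-05  1.37611254e-05 -1.70187855e-05]
0.0 17.925 [0.37 0.25 1.06] [-5.29948608e-05  4.87989782e-05 -2.76505223e-05]
```

View pics/cmp.png

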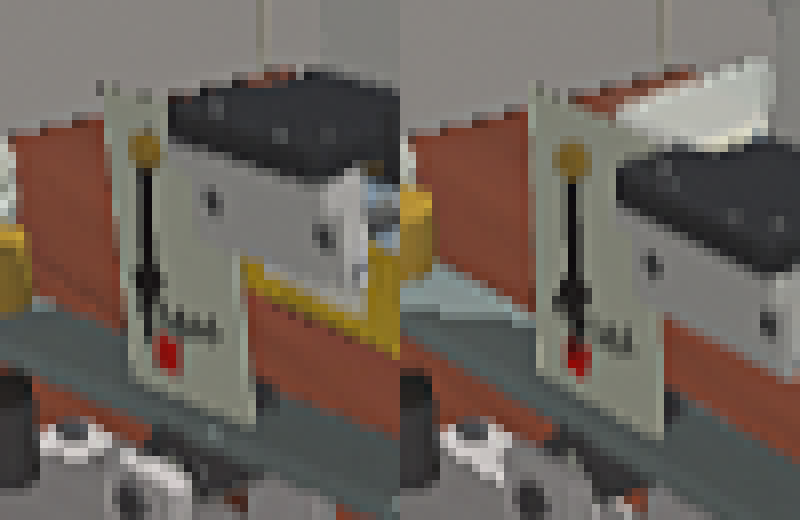

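At t=0 the pointer (x≈572) is almost over the red tab (x≈577), and the tab is slightly right. Next I'll fit the index value over all the tilts.

```bash
cat >> h.py <<'E'
RED=[((0,150,90),(6,255,255)),((172,150,90),(179,255,255))]
def wcent(w,x0,y0):
    ys,xs=np.mgrid[:w.shape[0],:w.shape[1]]; return np.array([(w*xs).sum(),(w*ys).sum()])/w.sum()+[x0,y0]
def redpx(im,box=(212,182,240,202)):
    x0,y0,x1,y1=box; c=im[y0:y1,x0:x1].astype(float); w=c[...,0]-np.maximum(c[...,1],c[...,2])
    w[w<70]=0; return wcent(w,x0,y0)
def pivpx(im,guess):
    x0,y0=(np.round(guess)-4).astype(int); c=im[y0:y0+9,x0:x0+9].astype(float); w=c[...,0]-c[...,2]; w[w<45]=0; return wcent(w,x0,y0)
def pred(t,a,r,xd,zp=.116):
    g=np.array([[xd,0,zp],[xd,-r*np.sin(a),zp-r*np.cos(a)]]); return proj("side",A+G(t).apply(g))
E
python3 - <<'E'
from h import *
L={-.12:("t-12",(223.2,168.5)),0.:("t0",(226.3,169.5)),-.24:("side0raw",(219.5,167.5))}
obs={}
for t,(n,g) in L.items():
    im=cv2.imread(f"pics/{n}.png")[:,:,::-1]; obs[t]=(pivpx(im,g),redpx(im)); print(t,*obs[t],pred(t,0,.075,-.01).round(1).tolist())
for ts in((-.12,0.),(-.12,0.,-.24)):
    def f(v):
        return np.concatenate([(pred(t,v[0],v[1],v[2])+[[v[3],v[4]]]-np.array(obs[t])).ravel() for t in ts]+[[(v[2]+.012)/.004]])
    s=least_squares(f,[0,.075,-.012,0,0]); print(ts,s.x.round(4),s.fun.round(2))
# pointer column slope at t0 : black stem centroid per row
im=cv2.imread("pics/t0.png")[:,:,::-1].astype(float)
for y in range(173,196):
    w=np.clip(110-im[y,222:231].max(1),0,None); print(y,(w@np.arange(222,231)/max(w.sum(),1e-9)).round(2),int(w.sum()),end=" | ")
P=A+G(0).apply([[-.012,0,.116],[-.012,0,.048],[-.012,0,.041]]); print(proj("side",P))
E
```

```text
-0.12 [222.68466731 168.30954677] [225.45942721 193.72195704] [[225.0, 166.9], [227.8, 194.1]]
0.0 [226.13989637 169.67668394] [226.79545455 194.75      ] [[228.3, 168.3], [229.0, 194.6]]
-0.24 [219.41483724 167.07418622] [224.33993902 193.21570122] [[221.8, 166.2], [226.7, 193.7]]
(-0.12, 0.0) [ 0.0073  0.0704 -0.012  -1.6462  1.1852] [ 0.04  0.01  0.05  0.19 -0.08 -0.   -0.   -0.2   0.  ]
(-0.12, 0.0, -0.24) [ 0.0129  0.0706 -0.012  -1.6922  1.0086] [-0.01 -0.16  0.09  0.09 -0.13 -0.18  0.04 -0.29  0.05  0.36 -0.04  0.18
 -0.  ]
173 225.99 103 | 174 225.99 103 | 175 225.99 102 | 176 225.99 99 | 177 226.13 115 | 178 226.25 134 | 179 226.24 134 | 180 226.27 131 | 181 226.27 132 | 182 226.27 132 | 183 226.27 130 | 184 226.29 145 | 185 225.97 235 | 186 226.32 301 | 187 226.0 342 | 188 225.82 235 | 189 226.36 165 | 190 226.9 163 | 191 227.3 147 | 192 227.71 145 | 193 226.44 70 | 194 226.0 5 | 195 0.0 0 | [[227.70625596 168.49157427]
 [228.29327254 192.45584392]
 [228.35305311 194.84490732]]
```

```bash
python3 - <<'E'
from h import *
m=np.mean([manip.read_camera("top") for _ in range(3)],0).astype(np.uint8)
cv2.imwrite("pics/top_t0.png",m[:,:,::-1])
c=[cv2.imread(f"pics/{n}.png")[212:240,185:250] for n in("top0raw","top_t0")]
cv2.imwrite("pics/cmp2.png",cv2.resize(np.vstack(c),None,fx=10,fy=10,interpolation=cv2.INTER_NEAREST))
s=cv2.imread("pics/t0.png")[155:210,212:242]; s2=cv2.imread("pics/side0raw.png")[155:210,208:242][:,:30]
cv2.imwrite("pics/cmp3.png",cv2.resize(np.hstack([s2,s]),None,fx=10,fy=10,interpolation=cv2.INTER_NEAREST))
E
```

```text
(no output)
```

View pics/cmp2.png

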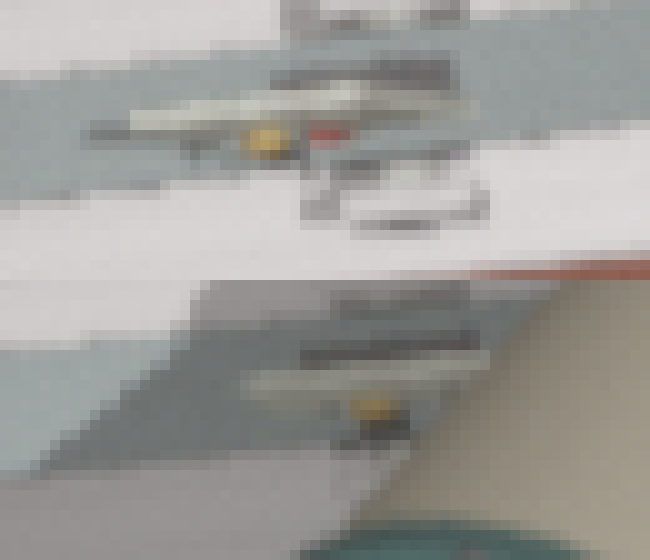

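View pics/cmp3.png

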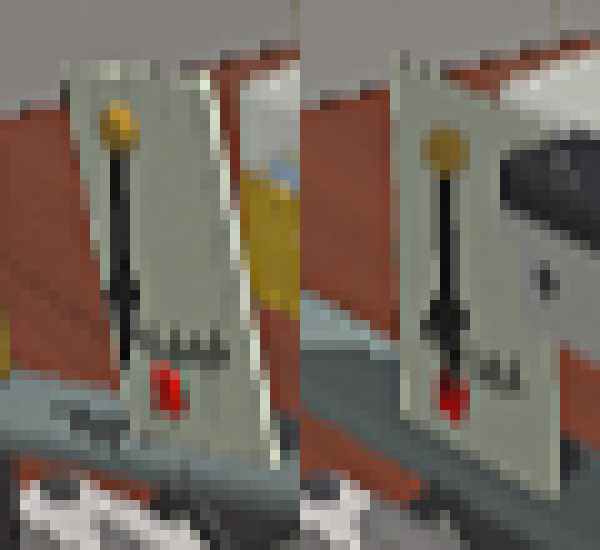

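The top view shows the cap at about px (211.3,225.6) and the red tab at (217.3,224.9). The tab stands out in front of the dial, so I need a joint fit with separate x offsets for cap and tab.

```bash
cat > fit.py <<'E'
from h import *
L={-.24:("side0raw",(219.5,167.5)),-.12:("t-12",(223.2,168.5)),0.:("t0",(226.3,169.5))}
obs={}
for t,(n,g) in L.items():
    im=cv2.imread(f"pics/{n}.png")[:,:,::-1]; obs[t]=(pivpx(im,g),redpx(im))
tp=cv2.imread("pics/top0raw.png")[:,:,::-1].astype(float)
c=tp[220:230,205:225]; w=c[...,0]-np.maximum(c[...,1],c[...,2]); w[w<40]=0; rt=wcent(w,205,220)
w=np.minimum(c[...,0],c[...,1])-c[...,2]; w[w<40]=0; ct=wcent(w,205,220); 
c=cv2.imread("pics/top_t0.png")[:,:,::-1].astype(float)[220:230,215:230]; w=np.minimum(c[...,0],c[...,1])-c[...,2]; w[w<25]=0; ct0=wcent(w,215,220)
print("top red,cap,cap0",rt,ct,ct0)
def P(n,t,v):
    a,r,xp,xt=v[:4]; g=np.array([[xp,0,.116],[xt,-r*np.sin(a),.116-r*np.cos(a)]]); return proj(n,A+G(t).apply(g))
def f(v):
    t0=v[8]; ss,st=v[4:6],v[6:8]; e=[]
    for t in obs: e.append((P("side",t0 if t==-.24 else t,v)+ss-np.array(obs[t])).ravel())
    e.append((P("top",t0,v)+st-np.array([ct,rt])).ravel()); e.append(P("top",0,v)[0]+st-ct0)
    return np.concatenate(e+[[ (t0+.24)/.01*.2,(v[2]-v[3])/.004*.2,(v[2]+.012)/.004*.2,(v[1]-.071)/.003*.2]])
s=least_squares(f,[0,.072,-.012,-.012,0,0,0,0,-.24]); cov=np.linalg.inv(s.jac.T@s.jac)*.2**2
print(s.x.round(4),np.sqrt(np.diag(cov)).round(4)); print(s.fun.round(2))
E
python3 fit.py
```

```text
top red,cap,cap0 [217.02040816 225.        ] [211.19396552 225.61637931] [222.00546448 224.48087432]
[-0.1112  0.0748 -0.0139 -0.008  -0.9928  0.8818 -0.1252  1.5528 -0.2444] [8.8000e-03 7.0000e-04 3.9000e-03 4.2000e-03 1.2347e+00 4.1590e-01
 2.2460e-01 1.5085e+00 4.7000e-03]
[ 0.05  0.4   0.02  0.56  0.1  -0.1   0.02  0.03 -0.02 -0.11 -0.18 -0.79
 -0.1   0.08  0.32 -0.04 -0.22 -0.04 -0.09 -0.3  -0.09  0.26]
```

```bash
python3 - <<'E'
from h import *
for t in(-.10,-.14,-.18,-.22):
    go(t,0,.06); manip.pause(.15)
    for n in("side","top"):
        m=np.mean([manip.read_camera(n) for _ in range(2)],0).astype(np.uint8); cv2.imwrite(f"pics/{n}_{int(round(-100*t))}.png",m[:,:,::-1])
print(manip.current_time_s(),manip.current_contact_force())
rows=[np.hstack([cv2.resize(cv2.imread(f"pics/top_{k}.png")[216:236,200:235],None,fx=11,fy=11,interpolation=cv2.INTER_NEAREST) for k in p]) for p in((10,14),(18,22))]
cv2.imwrite("pics/cmp4.png",np.vstack(rows))
E
```

```text
20.7667 [0.28546154 1.39669691 1.11028242]
```

View pics/cmp4.png

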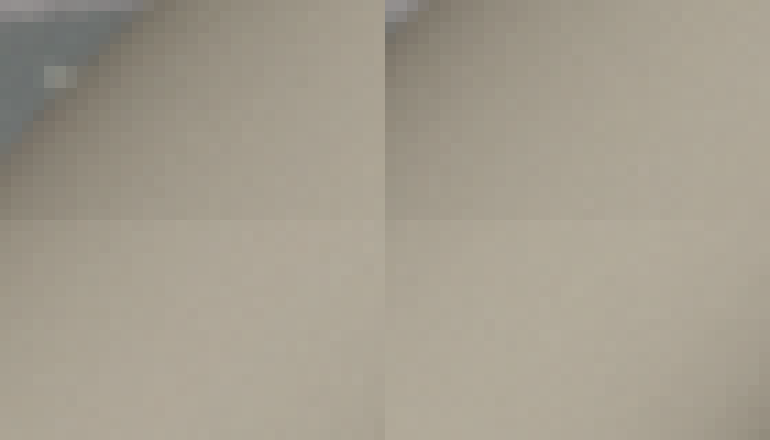

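The elbow hides the dial in the top view at negative tilts. It was clear at t=0, so I'll look at positive tilts, which gives the tab from the other side.

```bash
python3 - <<'E'
from h import *
for t in(.07,.14,.20):
    go(t,0,.07); manip.pause(.15 if t<.2 else .5)
    for n in("side","top"):
        m=np.mean([manip.read_camera(n) for _ in range(3)],0).astype(np.uint8); cv2.imwrite(f"pics/{n}_p{int(round(100*t))}.png",m[:,:,::-1])
print(manip.current_time_s(),manip.current_contact_force())
rows=[cv2.resize(cv2.imread(f"pics/top_p{k}.png")[216:236,200:250],None,fx=8,fy=8,interpolation=cv2.INTER_NEAREST) for k in(7,14,20)]
s=cv2.resize(cv2.imread("pics/side_p20.png")[155:215,212:252],None,fx=8,fy=8,interpolation=cv2.INTER_NEAREST)
cv2.imwrite("pics/cmp5.png",np.hstack([np.vstack(rows),s]))
E
```

```text
23.7833 [0.39862867 1.02714772 0.6571454 ]
```

View pics/cmp5.png

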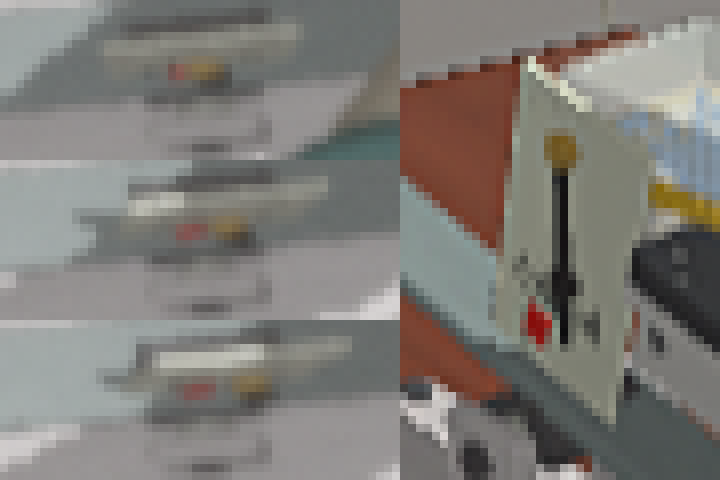

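Tab and cap are both clearly visible from the top at 0.14 and 0.20, with the tab left of the cap. I'll refit with these.

```bash
cat > fit2.py <<'E'
from h import *
def cen(w,x0,y0,fr=.4):
    w=np.clip(w,0,None); n,lab=cv2.connectedComponents((w>fr*w.max()).astype(np.uint8)); k=lab[np.unravel_index(w.argmax(),w.shape)]
    return wcent(np.where(lab==k,w,0),x0,y0)
def red(im,b):
    c=im[b[1]:b[3],b[0]:b[2]].astype(float); return cen(c[...,0]-np.maximum(c[...,1],c[...,2]),*b[:2])
def cap(im,b):
    c=im[b[1]:b[3],b[0]:b[2]].astype(float); return cen(np.minimum(c[...,0],c[...,1]*1.3)-c[...,2],*b[:2])
ld=lambda n:cv2.imread(f"pics/{n}.png")[:,:,::-1]
S={}
for t,n in((-.24,"side0raw"),(-.22,"side_22"),(-.18,"side_18"),(-.14,"side_14"),(.2,"side_p20")):
    im=ld(n); p=pred(t,-.1,.075,-.01)+[-1.6,1]; c=np.round(p).astype(int)
    S[t]=(cap(im,(c[0,0]-5,c[0,1]-5,c[0,0]+6,c[0,1]+6)),red(im,(c[1,0]-7,c[1,1]-8,c[1,0]+8,c[1,1]+9)))
T={-.24:(cap(ld("top0raw"),(205,220,215,230)),red(ld("top0raw"),(213,221,224,229))),
 .14:(cap(ld("top_p14"),(225,221,234,230)),red(ld("top_p14"),(219,221,228,229))),
 .2:(cap(ld("top_p20"),(227,221,238,230)),red(ld("top_p20"),(219,221,230,229)))}
for D in(S,T):
    for t in D: print(t,*[x.round(2) for x in D[t]])
def P(n,t,v):
    a,xp,xt=v[0],v[2],v[3]; r=v[1]-(v[9] if n=="top" else 0); g=np.array([[xp,0,.116],[xt,-r*np.sin(a),.116-r*np.cos(a)]]); return proj(n,A+G(t).apply(g))
def f(v,useS=1,useT=1):
    e=[]; T0=lambda t:v[8] if t==-.24 else t
    for n,D,s,u in(("side",S,v[4:6],useS),("top",T,v[6:8],useT)):
        if u: e+=[((P(n,T0(t),v)+s-np.array(D[t]))/.15).ravel() for t in D]
    return np.concatenate(e+[[(v[8]+.24)/.01,(v[2]-v[3])/.005,(v[2]+.01)/.006,(v[1]-.073)/.004,(v[9]-.004)/.003],v[4:8]/2])
if __name__=="__main__":
  for u in((1,1),(0,1),(1,0)):
    s=least_squares(f,[-.05,.073,-.012,-.01,0,0,0,0,-.24,.004],args=u); sd=np.sqrt(np.diag(np.linalg.inv(s.jac.T@s.jac)))
    print(u,"a=%.4f +- %.4f"%(s.x[0],sd[0]),s.x.round(4)); print((s.fun*.15).round(2))
E
python3 fit2.py
```

```text
-0.24 [219.44 167.09] [224.44 193.36]
-0.22 [219.95 167.63] [224.5  193.64]
-0.18 [221.05 167.75] [224.93 193.82]
-0.14 [222.34 168.07] [225.19 193.74]
0.2 [231.66 173.34] [228.82 195.04]
-0.24 [211.13 225.63] [217.15 225.22]
0.14 [227.69 223.91] [223.43 224.48]
0.2 [230.89 223.43] [224.28 224.4 ]
(1, 1) a=-0.0943 +- 0.0041 [-0.0943  0.074  -0.0157 -0.0107 -0.4762  0.6644 -0.3772  0.9201 -0.241
  0.0035]
[ 0.07  0.36 -0.11  0.29  0.11 -0.1   0.02  0.    0.08 -0.02 -0.04 -0.17
 -0.14 -0.07  0.08 -0.06  0.12 -0.13 -0.2  -0.11 -0.08  0.11  0.14 -0.04
  0.19 -0.07 -0.03 -0.06 -0.34  0.15  0.12 -0.09 -0.02 -0.15 -0.14  0.04
 -0.02 -0.04  0.05 -0.03  0.07]
(0, 1) a=-0.1012 +- 0.0052 [-0.1012  0.0735 -0.0148 -0.0102  0.     -0.     -0.275   1.1917 -0.2406
  0.0037]
[ 0.01  0.03  0.01  0.04  0.26 -0.14 -0.09  0.   -0.27  0.08  0.08 -0.03
 -0.01 -0.14 -0.12  0.02 -0.02  0.   -0.   -0.02  0.09]
(1, 0) a=-0.0753 +- 0.0127 [-0.0753  0.0733 -0.0149 -0.0106 -0.7677  0.7393 -0.      0.     -0.242
  0.004 ]
[ 0.01  0.35 -0.09  0.23  0.07 -0.11  0.05 -0.05  0.04 -0.02  0.   -0.2
 -0.18 -0.07  0.12 -0.07  0.08 -0.14 -0.1   0.08 -0.03 -0.13 -0.12  0.01
  0.   -0.06  0.06 -0.    0.  ]
```

```bash
python3 - <<'E'
from h import *
from fit2 import red,cap
t=-.096
go(t,0,.05); manip.pause(1.5); im=snap("final")
print(manip.current_time_s(),manip.current_contact_force().round(2),(manip.current_tool_pos()-pose(t)[0]).round(4))
p=pred(t,-.1,.075,-.01)+[-1.6,1]; c=np.round(p).astype(int)
print(cap(im,(c[0,0]-5,c[0,1]-5,c[0,0]+6,c[0,1]+6)),red(im,(c[1,0]-7,c[1,1]-8,c[1,0]+8,c[1,1]+9)))
off=np.array([-.476,.664]); g=lambda x,r:proj("side",A+G(t).apply([x,-r*np.sin(t),.116-r*np.cos(t)]))[0]+off
print(g(-.0157,0),g(-.0107,.074))
cv2.imwrite("pics/finalc.png",cv2.resize(im[150:222,200:290,::-1],None,fx=8,fy=8,interpolation=cv2.INTER_NEAREST))
E
```

```text
-0.24 [219.44 167.09] [224.44 193.36]
-0.22 [219.95 167.63] [224.5  193.64]
-0.18 [221.05 167.75] [224.93 193.82]
-0.14 [222.34 168.07] [225.19 193.74]
0.2 [231.66 173.34] [228.82 195.04]
-0.24 [211.13 225.63] [217.15 225.22]
0.14 [227.69 223.91] [223.43 224.48]
0.2 [230.89 223.43] [224.28 224.4 ]
26.4417 [-0.53 -0.74  2.03] [ 0.0001 -0.0002  0.0001]
[223.35222277 168.50210064] [225.86407767 193.94983819]
[223.39621228 168.39642528] [225.65618602 193.73409067]
```

View pics/finalc.png

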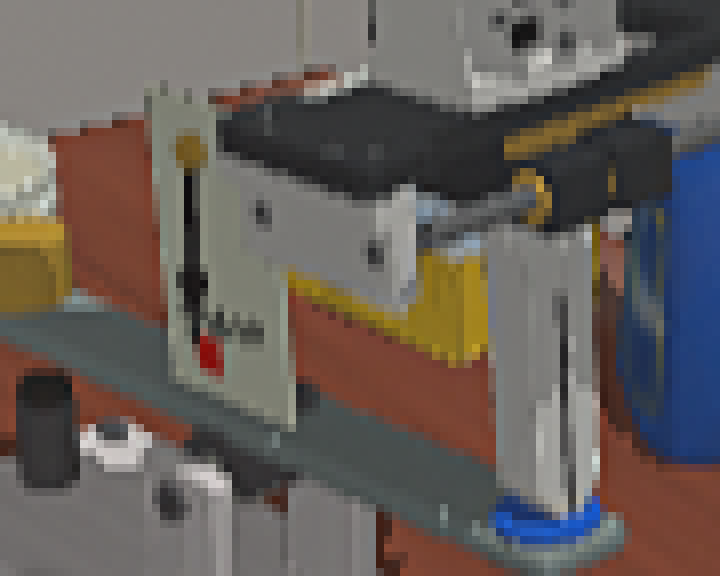

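The picture shows the fingers standing on the blue pad and the pointer hanging free. The tab appears about 1.5 px right of the pointer, which matches the parallax expected from its sitting about 5 mm behind the pointer plane. I'll hand it in now.

```bash
python3 -c "
from rig import manip
print(manip.job_done())"
```

```text
the job is handed in; nothing more can be done
None
```

I pressed the start button fully down and released it, and handed the job in at about 26 s with the fingers holding the gauge at a tilt of -0.096 rad; my estimate of the red index is -0.095 ± 0.007 rad, and no verdict was returned.

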